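# Unclamp the disc on the stage: lever nut of unknown hand

### The job

Unclamp the disc in the fixture that stands on the black stage plate: find out with light pushes on its lever nut, one way and then if need be the other, which way it unscrews (the two fixtures are a handed pair and one of them has a left-hand thread), and do not force it. Back the nut off a good quarter turn, then push the clamp strap back by its knob until it is well clear of the disc and let go. Leave the disc in its place, and leave the spare fixture on the plywood board clamped.

Things in the scene. Friction and masses are not known exactly. Their poses are not given: they have to be found in the camera images.
- stage_mid (a point): centre of the top face of the black stage plate, a fixed slab 280 x 210 x 20 mm with rows of small holes; its top is 20 mm above the bench. The fixture to open stands on it, its stud within 30 mm of this point
- board_mid (a point): centre of the top face of the plywood board, also 280 x 210 x 20 mm. The spare fixture stands on it and stays clamped. Stage and board lie left and right of each other, either way round
- fixture_a: clamping fixture a, fixed: dark base 235 x 90 x 14 mm with a 16 mm upright stud (top 98 mm up). Origin: on the stud's axis, underside of the base (20 mm above the bench); z up, x from the stud towards the disc. 'Up' below is above this origin. a and b look alike: a handed pair, one right-hand, one left-hand thread, unmarked; either may stand on the stage
- lever_a: square washer (30 mm along x, 36 across, 8 high) captive under the lever nut of fixture a, on the stud's axis; it does not turn but rises with the nut, 8 mm a turn. Origin: its underside, 49 mm up when tight. It carries the nut's hub (27 mm across, 57 to 81 mm up) and lever
- thread_a (a joint): how far the lever nut of fixture a is unscrewed, rad: 0 = tight (rigid stop), other stop at 2.6; grows as it loosens, whichever way that is. Friction 0.6 N m (7.5 N at 80 mm from the axis); it stays where left. When tight the lever points along the fixture's +x, over the disc
- ball_a (a point): centre of the orange ball (27 mm) on the lever's end, fixture a: 105 mm from the stud's axis, 95 mm up when tight. The lever is a straight bar 12 mm thick sloping up from the hub to the ball (its axis 72 mm up at the hub, 89 mm up at 80 mm from the stud). Below the bar at 80 mm there is 30 mm of free air
- strap_a (a joint): how far the clamp strap of fixture a has slid back off the disc, m: 0 = clamping, 0.028 = stop. Steel, 156 x 40 x 14 mm, along x, top 50.5 mm up; it covers 15 mm of the disc's edge. The nut's square washer, in a 1.5 mm recess, holds it until the nut is unscrewed about 1.2 rad; then it slides to the fixture's -x against 2.5 N of friction and stays
- knob_a (a point): foot, on the strap's top face (50.5 mm up), of the strap's upright knob, fixture a: steel post 12 mm thick, 18 mm high, and on it a black grip 20 mm across, 16 mm high (top 84.5 mm up). It stands 75 mm from the stud on the -x side, with 50 mm free between knob and washer
- disc_a: bronze disc with a black face in fixture a, loose, about 0.55 kg: 68 mm across, 22 mm high. Origin: centre of its underside, 85 mm from the stud on the +x side, against two locating pins
- fixture_b: clamping fixture b, fixed: dark base 235 x 90 x 14 mm with a 16 mm upright stud (top 98 mm up). Origin: on the stud's axis, underside of the base (20 mm above the bench); z up, x from the stud towards the disc. 'Up' below is above this origin. a and b look alike: a handed pair, one right-hand, one left-hand thread, unmarked; either may stand on the stage
- lever_b: square washer (30 mm along x, 36 across, 8 high) captive under the lever nut of fixture b, on the stud's axis; it does not turn but rises with the nut, 8 mm a turn. Origin: its underside, 49 mm up when tight. It carries the nut's hub (27 mm across, 57 to 81 mm up) and lever
- thread_b (a joint): how far the lever nut of fixture b is unscrewed, rad: 0 = tight (rigid stop), other stop at 2.6; grows as it loosens, whichever way that is. Friction 0.6 N m (7.5 N at 80 mm from the axis); it stays where left. When tight the lever points along the fixture's +x, over the disc
- ball_b (a point): centre of the orange ball (27 mm) on the lever's end, fixture b: 105 mm from the stud's axis, 95 mm up when tight. The lever is a straight bar 12 mm thick sloping up from the hub to the ball (its axis 72 mm up at the hub, 89 mm up at 80 mm from the stud). Below the bar at 80 mm there is 30 mm of free air
- strap_b (a joint): how far the clamp strap of fixture b has slid back off the disc, m: 0 = clamping, 0.028 = stop. Steel, 156 x 40 x 14 mm, along x, top 50.5 mm up; it covers 15 mm of the disc's edge. The nut's square washer, in a 1.5 mm recess, holds it until the nut is unscrewed about 1.2 rad; then it slides to the fixture's -x against 2.5 N of friction and stays
- knob_b (a point): foot, on the strap's top face (50.5 mm up), of the strap's upright knob, fixture b: steel post 12 mm thick, 18 mm high, and on it a black grip 20 mm across, 16 mm high (top 84.5 mm up). It stands 75 mm from the stud on the -x side, with 50 mm free between knob and washer
- disc_b: bronze disc with a black face in fixture b, loose, about 0.55 kg: 68 mm across, 22 mm high. Origin: centre of its underside, 85 mm from the stud on the +x side, against two locating pins

How it is judged (in metres and radians):
On the way:
1. the nut of the fixture on the stage is unscrewed by a quarter turn, give or take (1.3 rad) (((horizontal distance between fixture_a and stage_mid below 0.08 m and value of joint thread_a above 1.3 rad) or (horizontal distance between fixture_b and stage_mid below 0.08 m and value of joint thread_b above 1.3 rad))), for 0.2 s.
At the end, for the whole second after the job is handed in: On the fixture that stands on the stage plate the nut is unscrewed by more than 1.3 rad and the strap is slid back by more than 20 mm; on the spare fixture the nut (within 0.1 rad) and the strap (within 4 mm) are as they were; both discs lie within 10 mm of where they started (((horizontal distance between fixture_a and stage_mid below 0.08 m and value of joint thread_a above 1.3 rad and value of joint strap_a above 0.02 m and value of joint thread_b below 0.1 rad and value of joint strap_b below 0.004 m) or (horizontal distance between fixture_b and stage_mid below 0.08 m and value of joint thread_b above 1.3 rad and value of joint strap_b above 0.02 m and value of joint thread_a below 0.1 rad and value of joint strap_a below 0.004 m)) and distance of each of disc_a, disc_b from where it was at the start of the episode below 0.01 m); the robot touches nothing.
It fails at once if a lever nut is forced (pushed with more than 70 N) (contact force between any of lever_a, lever_b and the arm above 70 N or contact force between any of lever_a, lever_b and the fingers above 70 N).
It also fails if it takes over 51 s, if anything falls off the work surface, if the arm or the gripper's body presses on something with over 40 N, if the wrist force passes 120 N, or if a joint passes its speed limit or range.

### The arm

A 6-joint arm with a two-finger parallel gripper is mounted at the origin on the work surface. World frame = base frame: x ahead of the robot, y to its left, z up, the work surface at z = 0. Lengths are in mm, angles in rad, forces in N, time in s.
With the tool pointing down it reaches from about 275 to 1000 mm from the base axis. Payload 8.4 kg.
Tool frame: the origin (TCP) lies midway between the tips of the shut fingers; the grasp point (between the pads) lies 19 mm behind it; z points along the fingers, y is the line along which they close (so a half turn about z gives the same grasp; the last joint's range is limited). The gripper opens to 85 mm and grips with 20 to 120 N. Pads are 22 mm wide; open, the fingers measure 114 mm over their backs; the gripper's body (76 mm by 85 mm) begins 54 mm behind the grasp point. The pads swing forward as they close: fully open they stand 13 mm farther back than shut.
Start: joints at [1.247, 0.353, 1.633, -0, 1.155, -0.002], TCP at [197.67, 592.92, 231.281] pointing down, gripper open.
Joint ranges: [-2.63, 2.63], [-0.92, 2.1], [0.06, 2.66], [-1.3, 4.44], [0, 2.69], [-3.02, 3.02]. Speed limits (rad/s): [2.22, 2.22, 2.79, 3.14, 3.14, 3.14].

### API

Orientations are given as [roll, pitch, yaw] about the fixed x, y, z axes, in that order (R = Rz(yaw) Ry(pitch) Rx(roll)).
In Python, from rig import r gives the robot as it stands.
- The arm moves only by the shell command python3 -m inch 'ROWS' [OPENING] [FORCE]. ROWS is JSON, a list that holds one entry, the list of rows, each a list of 6 numbers: the shift along the tool's x, y, z scaled (see below), then the turn, a rotation vector about the tool's x, y, z scaled (see below). In form: [[[tx, ty, tz, wx, wy, wz], ...]]. A call has 1 to 8 rows; each row is the pose to reach, as a shift and turn from the pose commanded when the call began, along the tool's axes at that moment, turning the shorter way round; what a row does not reach only later rows make up. The controller multiplies each number of a shift by 20 cm and each number of a turn by pi rad. A row lasts 1/12 s, in which the tool goes at most 41.7 mm and 7.16 degrees, less where a joint would pass 70% of its speed; a pose out of reach is approached as far as the arm can. A call with a number of a shift or a turn outside -1 to 1 is refused whole. A call with a gripper value outside its range is refused whole. OPENING is the gripper's target within -1 to 1 (fully open at 1, half-way at 0, shut at -1), set as the call begins (- or left out, the last holds). The fingers move at their own pace and stop on an object; FORCE is the grip in N (left out, the last holds). Time passes only in rows, so rows that repeat a pose let the fingers close. It gives the time, the measured TCP pose, the force, the opening and the grip force at its end, in the units of the state.
- r.sense(): the state, without advancing time (a new reading comes with each control period).
- r.grab_frame(name): name is "scene" or "top" or "wrist"; returns the picture (480x640x3 uint8, red, green, blue); there is no depth.
- r.camera_info(name): a dict with "K" (3x3 intrinsics, pixels), "rvec" (rotation vector, rad) and "tvec" (3), from world to camera coordinates, as OpenCV has them; the wrist camera has in their place "mount" (4x4, takes a point from camera to tool coordinates, whose origin is the TCP and whose axes are the flange's). Camera axes: x right, y down, z forward; pixel columns grow to the right and rows downward; lengths in mm; the calibration is good to about 2 mm. The wrist camera is an equidistant fisheye: a pixel r from the principal point sees the ray r / f radians off the axis. A picture is of the moment at which its call begins: read the wrist's pose just before it. camera_info takes no time and is no camera call.
- r.sign_off(): hands the job in; it is judged then, once.
The state is a dict: "clock": time; "qpos": joint angles; "qvel": joint speeds; "joint_efforts": joint torques, N m; "eef_pos": TCP position; "tcp_rot": TCP orientation; "contact_force": force on the tool from outside, world axes, zero at the start; "wrist_torque": the same for the moment, N m; "opening": opening from 0.0 (shut) to 1.0 (fully open); "grasp_force": force on a finger pad.
Only numpy, scipy, OpenCV 4.12 (cv2) and the standard library are available. Lean on these libraries where they do the work, as an engineer would, in place of code of your own. Each camera call takes 0.05 s, during which the arm holds its last target. There are 200 camera calls.

## Working session

There is one attempt and no reset: what is moved stays moved. The work goes in short steps, Python scripts to look and compute and a shell command to move; the robot and the scene stay as the last step left them, time stands still between calls to the robot, and variables do not carry over. Pictures are saved under pics/ and viewed, at most 10 in all, crops included, and the job is handed in when it is done.

```bash
mkdir -p pics
python3 - <<'E'
from rig import r
import cv2,numpy as np
for n in("scene","top"):
    cv2.imwrite(f"pics/{n}0.png",r.grab_frame(n)[:,:,::-1]); print(n,r.camera_info(n))
print(r.camera_info("wrist")); print(r.sense())
E
```

```text
scene {'K': array([[548.25170752,   0.        , 324.39744922],
       [  0.        , 548.25170752, 232.50214008],
       [  0.        ,   0.        ,   1.        ]]), 'rvec': array([ 2.42215145,  0.95206512, -0.27948622]), 'tvec': array([-406.56254211, -249.29377154, 1405.29255612])}
top {'K': array([[623.91825232,   0.        , 324.87366187],
       [  0.        , 623.91825232, 245.64691982],
       [  0.        ,   0.        ,   1.        ]]), 'rvec': array([ 2.12913125, -2.16689753,  0.18018162]), 'tvec': array([  -6.60060642,  543.74631181, 1217.59358244])}
{'K': array([[371.64829954,   0.        , 316.95318126],
       [  0.        , 371.64829954, 234.3637539 ],
       [  0.        ,   0.        ,   1.        ]]), 'mount': array([[ 6.94378949e-04, -9.48636433e-01, -3.16367564e-01,
         8.29829760e+01],
       [ 9.99998961e-01,  1.05846800e-03, -9.78997576e-04,
         2.91780173e-01],
       [ 1.26357771e-03, -3.16366556e-01,  9.48636182e-01,
        -1.42551213e+02],
       [ 0.00000000e+00,  0.00000000e+00,  0.00000000e+00,
         1.00000000e+00]])}
{'clock': 0.1, 'qpos': array([ 1.24662387e+00,  3.53599721e-01,  1.63405753e+00, -1.04306432e-05,
        1.15518423e+00, -2.40577572e-03]), 'qvel': array([ 1.98916795e-04, -2.24427615e-03, -3.21383635e-03,  9.01857156e-04,
        9.33341301e-04,  1.87840536e-05]), 'joint_efforts': array([ 5.22178652e-05, -6.06357336e+01, -3.42819929e+01,  1.02426025e-04,
        3.92442278e-03, -2.61143299e-06]), 'eef_pos': array([197.5240102 , 592.52164538, 230.6246941 ]), 'tcp_rot': array([-3.14034381e+00,  6.53300301e-06,  2.81983020e+00]), 'contact_force': array([ 0.02878685, -0.55052851, -0.08273606]), 'wrist_torque': array([0.05437491, 0.0520621 , 0.04600408]), 'grasp_force': 0.0, 'opening': 1.0004765467202508}
```

View pics/top0.png

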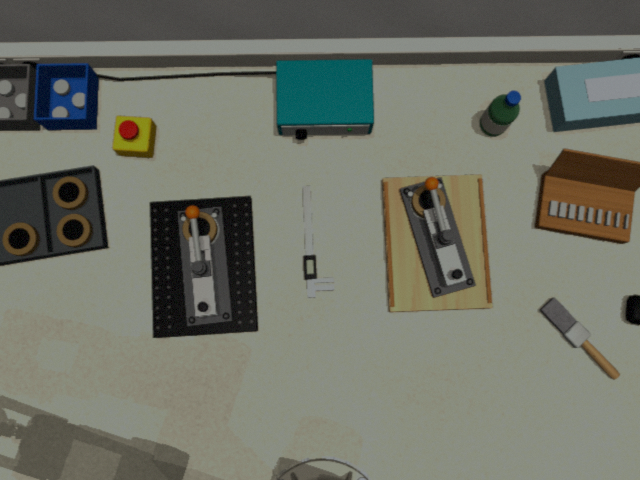

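View pics/scene0.png

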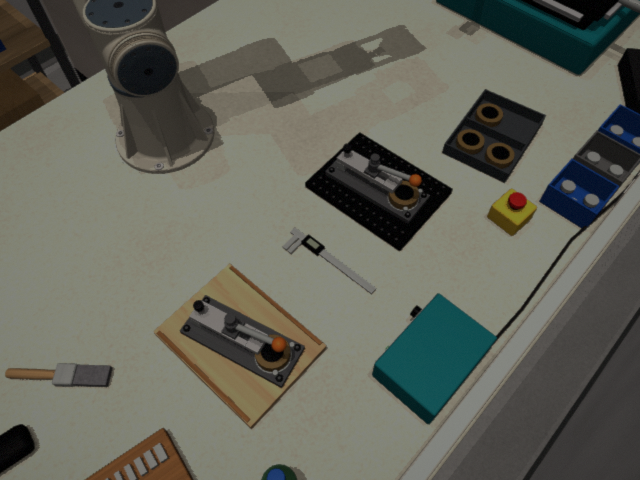

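Top: the black stage is at left (centre about 204,266), with its fixture's ball at (192,212), stud (199,268) and knob (203,307). Scene: ball (415,181), knob (348,152). I'll zoom in for exact pixels.

Run:
```python
import cv2,numpy as np
a=cv2.imread("pics/top0.png");b=cv2.imread("pics/scene0.png")
for n,im,(x0,y0,x1,y1) in(("top",a,(140,190,270,345)),("scene",b,(300,130,460,250))):
    h=cv2.cvtColor(im,cv2.COLOR_BGR2HSV);m=((h[...,0]>5)&(h[...,0]<14)&(h[...,1]>200)&(h[...,2]>130)).astype(np.uint8)
    k,l,s,c=cv2.connectedComponentsWithStats(m); print(n,[(s[i].tolist(),c[i].round(1).tolist()) for i in range(1,k) if s[i,4]>20])
A=cv2.resize(a[195:335,150:260],None,fx=4,fy=4,interpolation=2)[:,:360]
B=cv2.resize(b[130:230,330:440],None,fx=4,fy=4,interpolation=2)
c=np.zeros((560,800,3),np.uint8);c[:,:360]=A;c[:400,360:800]=B
c=np.clip(c.astype(float)*1.6,0,255).astype(np.uint8)
cv2.imwrite("pics/zoom.png",c)
```

```text
top []
scene [([412, 176, 7, 5, 22], [414.8, 177.9]), ([274, 339, 8, 9, 34], [277.6, 342.8])]
```

View pics/zoom.png

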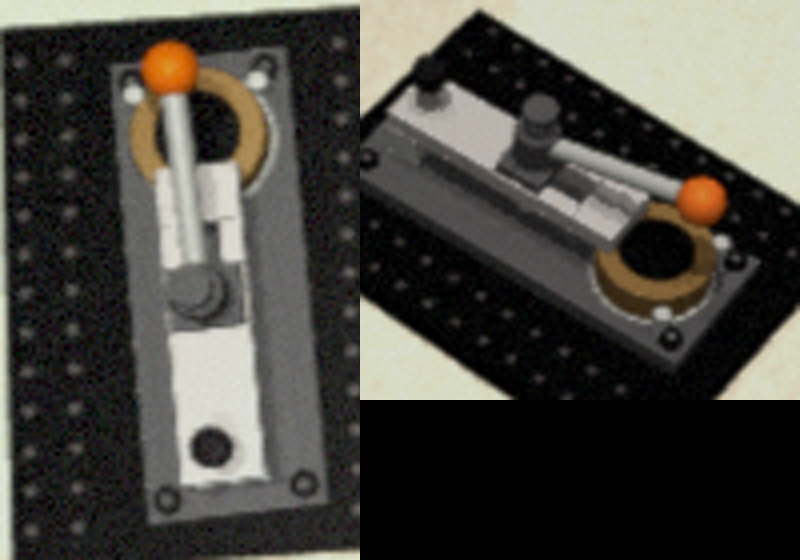

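Zoom: ball at top (192.2,211.8) / scene (415.8,180), stud top (198.5,267) / (375.2,157), knob grip (202.8,306.8) / (347.2,148), disc face (200,227.5) / (404,192.5).

```bash
cat > h.py <<'E'
from rig import r
import numpy as np,cv2
from scipy.spatial.transform import Rotation as R
from scipy.optimize import least_squares
cam={n:r.camera_info(n) for n in("top","scene")}
def proj(n,p):
    c=cam[n];return cv2.projectPoints(np.array(p,float).reshape(-1,1,3),c["rvec"],c["tvec"],c["K"],None)[0].reshape(-1,2)
def fixt(pose,P):
    x,y,a=pose;P=np.array(P,float);c,s=np.cos(a),np.sin(a)
    return np.c_[x+c*P[:,0]-s*P[:,1],y+s*P[:,0]+c*P[:,1],P[:,2]+20]
E
python3 - <<'E'
from h import *
P=[[105,0,95],[0,0,97],[-75,0,77],[85,0,36.5]]
o={"top":[[192.25,211.8],[198.5,267],[202.75,306.8],[200,227.5]],"scene":[[415.8,180],[375.2,157],[347.2,148],[404,192.5]]}
f=lambda q:np.concatenate([(proj(n,fixt(q,P))-o[n]).ravel() for n in o])
for ini in([450,200,0],):
    s=least_squares(f,ini);print(s.x.round(3),f(s.x).round(1))
    print(fixt(s.x,P).round(1))
for n in o:
    s1=least_squares(lambda q:(proj(n,fixt(q,P))-o[n]).ravel(),s.x);print(n,s1.x.round(3))
st=r.sense();print(R.from_euler('xyz',st["tcp_rot"]).as_matrix().round(3))
E
```

```text
[4.97164e+02 2.25841e+02 1.04000e-01] [ 0.2  0.1 -1.2 -1.   0.2 -0.5 -0.9  0.2 -0.9  0.6 -0.6  0.4 -0.5 -0.1
 -0.2 -0.2]
[[601.6 236.7 115. ]
 [497.2 225.8 117. ]
 [422.6 218.1  97. ]
 [581.7 234.7  56.5]]
top [4.96559e+02 2.25107e+02 1.01000e-01]
scene [4.97769e+02 2.26998e+02 1.08000e-01]
[[-0.949  0.316 -0.   ]
 [ 0.316  0.949 -0.001]
 [-0.    -0.001 -1.   ]]
```

```bash
cat >> h.py <<'E'
FX=[497,226,0.104]
def row(x,y,z,yaw):
    "row from the present pose to a tool-down pose"
    s=r.sense();C=R.from_euler('xyz',s["tcp_rot"]);T=R.from_euler('xyz',[np.pi,0,yaw])
    t=C.inv().apply(np.array([x,y,z])-s["eef_pos"])/200;w=(C.inv()*T).as_rotvec()/np.pi
    return np.r_[t,w].round(3).tolist()
def frow(X,Y,up,a):
    "same, in the fixture frame: a = angle of tool x from the fixture's -x"
    p=fixt(FX,[[X,Y,up]])[0]; return row(*p,FX[2]+np.pi+a)
E
python3 -c "
from h import *
print(frow(72,0,160,0))"
```

```text
[-2.328, -1.116, 0.255, -0.0, -0.0, -0.136]
```

```bash
python3 -m inch '[[[-1,-0.48,0,0,0,0],[-1,-0.48,0,0,0,0],[-1,-0.48,0,0,0,0],[-1,-0.48,0,0,0,0],[-1,-0.48,0,0,0,0],[-1,-0.48,0,0,0,0]]]' -0.25 60 && python3 -m inch '[[[-1,-0.48,0,0,0,0],[-1,-0.48,0,0,0,0],[-1,-0.48,0,0,0,0],[-1,-0.48,0,0,0,0],[-1,-0.48,0,0,0,0],[-1,-0.48,0,0,0,0]]]' && python3 -m inch '[[[-0.328,-0.156,0.2,0,0,-0.136],[-0.328,-0.156,0.2,0,0,-0.136],[-0.328,-0.156,0.2,0,0,-0.136],[-0.328,-0.156,0.2,0,0,-0.136],[-0.328,-0.156,0.2,0,0,-0.136],[-0.328,-0.156,0.2,0,0,-0.136]]]'
python3 - <<'E'
from h import *
s=r.sense();print(s["qpos"].round(2),s["contact_force"],frow(72,0,160,0),frow(72,0,65,0))
im=r.grab_frame("wrist");cv2.imwrite("pics/w1.png",np.clip(im[:,:,::-1]*1.5,0,255).astype(np.uint8))
E
```

```text
clock: 0.6
eef_pos: [359.8, 434.9, 231.0]
tcp_rot: [-3.14, 0.001, 2.818]
contact_force: [0.3, -1.0, -1.0]
opening: 0.376
grasp_force: 0.0
clock: 1.1
eef_pos: [519.5, 280.9, 231.1]
tcp_rot: [-3.141, 0.001, 2.817]
contact_force: [0.1, 0.1, 0.2]
opening: 0.374
grasp_force: 0.0
clock: 1.6
eef_pos: [568.5, 234.3, 191.0]
tcp_rot: [3.142, -0.001, -3.038]
contact_force: [0.5, -0.2, 0.1]
opening: 0.379
grasp_force: 0.0
[ 0.39  0.38  1.69  0.    1.07 -1.29] [ 0.5025886  -0.19371825  0.11862954] [-0.0, -0.004, 0.055, 0.0, -0.0, -0.0] [-0.001, -0.004, 0.53, 0.0, -0.0, -0.0]
```

View pics/w1.png

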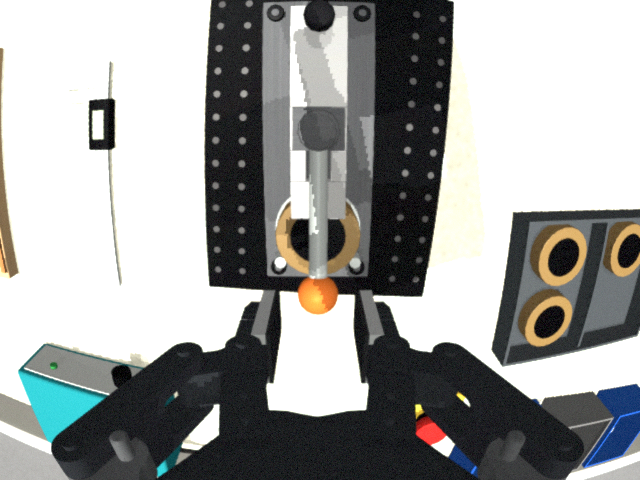

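The lever lies centred between the fingers (ball at 318,295; stud at 320,130), with the tool x axis along the fixture. Going down around the lever.

```bash
python3 -m inch '[[[0,-0.004,0.2,0,0,0],[0,-0.004,0.4,0,0,0],[0,-0.004,0.53,0,0,0],[0,-0.004,0.53,0,0,0]]]' && python3 -m inch '[[[0,0.01,0,0,0,0],[0,0.02,0,0,0,0],[0,0.03,0,0,0,0],[0,0.035,0,0,0,0],[0,0.04,0,0,0,0]]]'
```

```text
clock: 1.98
eef_pos: [564.9, 232.4, 80.3]
tcp_rot: [-3.139, -0.008, -3.037]
contact_force: [-0.5, -0.1, -0.1]
opening: 0.376
grasp_force: 0.0
clock: 2.4
eef_pos: [568.9, 241.8, 86.9]
tcp_rot: [3.141, 0.003, -3.036]
contact_force: [-0.3, 0.2, 0.3]
opening: 0.376
grasp_force: 0.0
```

```bash
python3 -m inch '[[[0,0.005,0,0,0,0],[0,0.01,0,0,0,0],[0,0.01,0,0,0,0]]]' && python3 -m inch '[[[0,0.005,0,0,0,0],[0,0.01,0,0,0,0],[0,0.01,0,0,0,0]]]'
```

```text
clock: 2.65
eef_pos: [567.9, 243.3, 85.6]
tcp_rot: [3.141, 0.0, -3.036]
contact_force: [0.0, 0.8, -0.1]
opening: 0.375
grasp_force: 0.0
clock: 2.9
eef_pos: [567.6, 245.0, 85.2]
tcp_rot: [-3.141, -0.0, -3.036]
contact_force: [1.2, -0.8, 0.6]
opening: 0.374
grasp_force: 0.6
```

Contact is beginning; a little more.

```bash
python3 -m inch '[[[0,0.005,0,0,0,0],[0,0.01,0,0,0,0],[0,0.01,0,0,0,0]]]' && python3 -m inch '[[[0,0.005,0,0,0,0],[0,0.01,0,0,0,0],[0,0.01,0,0,0,0]]]'
```

```text
clock: 3.15
eef_pos: [567.5, 246.1, 85.2]
tcp_rot: [-3.14, -0.0, -3.036]
contact_force: [2.0, -7.1, 1.4]
opening: 0.378
grasp_force: 3.5
clock: 3.4
eef_pos: [567.4, 247.2, 85.2]
tcp_rot: [-3.139, -0.0, -3.035]
contact_force: [4.1, -11.6, 1.8]
opening: 0.373
grasp_force: 5.8
```

```bash
python3 -m inch '[[[0,0.005,0,0,0,0],[0,0.01,0,0,0,0],[0,0.01,0,0,0,0],[0,0.01,0,0,0,0]]]'
```

```text
clock: 3.73
eef_pos: [567.3, 248.3, 85.1]
tcp_rot: [-3.138, -0.0, -3.035]
contact_force: [3.5, -15.1, 2.0]
opening: 0.372
grasp_force: 7.9
```

15 N (1.1 N m) and still rising: that is the tight direction. Trying the other way.

```bash
python3 -m inch '[[[0,-0.05,0,0,0,0],[0,-0.1,0,0,0,0],[0,-0.12,0,0,0,0],[0,-0.125,0,0,0,0],[0,-0.13,0,0,0,0]]]' && python3 -m inch '[[[0,-0.01,0,0,0,0],[0,-0.02,0,0,0,0],[0,-0.02,0,0,0,0]]]'&& python3 -m inch '[[[0,-0.01,0,0,0,0],[0,-0.02,0,0,0,0],[0,-0.02,0,0,0,0]]]'
```

```text
clock: 4.15
eef_pos: [569.7, 225.2, 85.3]
tcp_rot: [3.141, -0.0, -3.037]
contact_force: [-0.6, 1.9, -0.3]
opening: 0.376
grasp_force: 0.7
clock: 4.4
eef_pos: [570.2, 222.6, 85.4]
tcp_rot: [3.139, 0.001, -3.037]
contact_force: [-0.4, 7.3, -0.5]
opening: 0.374
grasp_force: 3.9
clock: 4.65
eef_pos: [570.7, 219.0, 85.5]
tcp_rot: [3.139, 0.001, -3.036]
contact_force: [-1.2, 8.2, -0.4]
opening: 0.377
grasp_force: 4.4
```

Force plateaus at 8 N while the lever follows, so pushing towards −y unscrews it. Working out an arc to follow.

```bash
cat >> h.py <<'E'
def arc(phis,X=72,Y=-11,up=66):
    for p in phis: print(frow(X*np.cos(p)-Y*np.sin(p),X*np.sin(p)+Y*np.cos(p),up,p))
E
python3 -c "
from h import *
p=r.sense()['eef_pos']-[497,226,20];c,s=np.cos(.104),np.sin(.104);print(p[0]*c+p[1]*s,-p[0]*s+p[1]*c)
arc(-np.arange(1,9)*.1)"
```

```text
72.54356895494419 -14.616299198291017
[0.01, -0.018, -0.003, 0.001, 0.0, 0.032]
[0.021, -0.052, -0.003, 0.001, 0.0, 0.064]
[0.035, -0.086, -0.003, 0.001, 0.0, 0.096]
[0.053, -0.118, -0.003, 0.001, 0.0, 0.128]
[0.073, -0.148, -0.003, 0.001, 0.0, 0.16]
[0.097, -0.175, -0.003, 0.001, 0.0, 0.191]
[0.123, -0.201, -0.003, 0.001, 0.0, 0.223]
[0.152, -0.223, -0.003, 0.001, -0.0, 0.255]
```

```bash
python3 -m inch '[[[0.01,-0.018,0,0,0,0.032],[0.02,-0.052,0,0,0,0.064],[0.035,-0.086,0,0,0,0.096],[0.053,-0.118,0,0,0,0.128]]]' && python3 -c "
from h import *
arc(-.4-np.arange(1,9)*.1)"
```

```text
clock: 4.98
eef_pos: [562.6, 194.5, 85.5]
tcp_rot: [3.139, -0.0, 2.84]
contact_force: [-0.9, 10.6, -0.6]
opening: 0.372
grasp_force: 4.6
[0.007, -0.036, -0.003, 0.001, -0.0, 0.03]
[0.017, -0.071, -0.003, 0.001, -0.0, 0.062]
[0.032, -0.104, -0.003, 0.001, -0.0, 0.094]
[0.049, -0.136, -0.003, 0.001, -0.0, 0.126]
[0.069, -0.166, -0.003, 0.001, -0.0, 0.157]
[0.093, -0.194, -0.003, 0.001, -0.0, 0.189]
[0.119, -0.22, -0.003, 0.001, -0.0, 0.221]
[0.147, -0.242, -0.003, 0.001, -0.0, 0.253]
```

```bash
python3 -m inch '[[[0.007,-0.034,0,0,0,0.031],[0.017,-0.068,0,0,0,0.063],[0.032,-0.1,-0.003,0,0,0.095],[0.049,-0.132,-0.003,0,0,0.127],[0.069,-0.162,-0.003,0,0,0.158],[0.093,-0.19,-0.003,0,0,0.19],[0.119,-0.216,-0.003,0,0,0.222]]]' && python3 -c "
from h import *
arc(-1.1-np.arange(1,9)*.1)"
```

```text
clock: 5.57
eef_pos: [528.6, 160.0, 86.5]
tcp_rot: [3.137, -0.0, 2.143]
contact_force: [3.8, 7.8, -1.2]
opening: 0.372
grasp_force: 3.9
[0.01, -0.044, 0.003, 0.001, -0.0, 0.031]
[0.021, -0.079, 0.002, 0.001, -0.0, 0.063]
[0.035, -0.112, 0.002, 0.001, -0.0, 0.095]
[0.052, -0.144, 0.002, 0.001, -0.0, 0.126]
[0.073, -0.174, 0.002, 0.001, -0.0, 0.158]
[0.096, -0.202, 0.002, 0.001, -0.001, 0.19]
[0.122, -0.228, 0.002, 0.001, -0.001, 0.222]
[0.151, -0.25, 0.002, 0.001, -0.001, 0.254]
```

```bash
python3 -m inch '[[[0.01,-0.04,0,0,0,0.031],[0.021,-0.075,0,0,0,0.063],[0.035,-0.108,0,0,0,0.095],[0.052,-0.14,0,0,0,0.126],[0.073,-0.17,0,0,0,0.158],[0.096,-0.198,0,0,0,0.19],[0.096,-0.198,0,0,0,0.19],[0.096,-0.198,0,0,0,0.19]]]' && python3 -m inch '[[[0,0.03,0,0,0,0],[0,0.05,0,0,0,0],[0,0.05,-0.2,0,0,0],[0,0.05,-0.4,0,0,0],[0,0.05,-0.5,0,0,0],[0,0.05,-0.5,0,0,0]]]'
python3 - <<'E'
from h import *
s=r.sense();print(s["qpos"].round(2),frow(-40,0,160,0),frow(-40,0,62,0),frow(-40,0,160,-np.pi/2))
im=r.grab_frame("wrist")[:,:,::-1];t=r.grab_frame("top")[180:350,140:280,::-1]
c=np.zeros((480,800,3),np.uint8);c[:,:400]=cv2.resize(im,None,fx=.625,fy=1)[:480,:400];c[:,400:795]=cv2.resize(t,(395,480))
cv2.imwrite("pics/w2.png",np.clip(c*1.5,0,255).astype(np.uint8))
E
```

```text
clock: 6.23
eef_pos: [485.6, 153.9, 87.0]
tcp_rot: [3.137, -0.002, 1.551]
contact_force: [3.4, 1.7, 2.6]
opening: 0.38
grasp_force: 2.0
clock: 6.73
eef_pos: [496.3, 153.3, 190.3]
tcp_rot: [3.135, -0.002, 1.551]
contact_force: [-0.2, 1.5, 0.1]
opening: 0.375
grasp_force: 0.0
[ 0.3   0.23  1.9  -0.    1.    0.32] [0.339, -0.202, 0.051, 0.002, 0.001, -0.54] [0.338, -0.206, 0.541, 0.002, 0.001, -0.54] [0.339, -0.202, 0.051, 0.002, -0.001, -0.04]
```

View pics/w2.png

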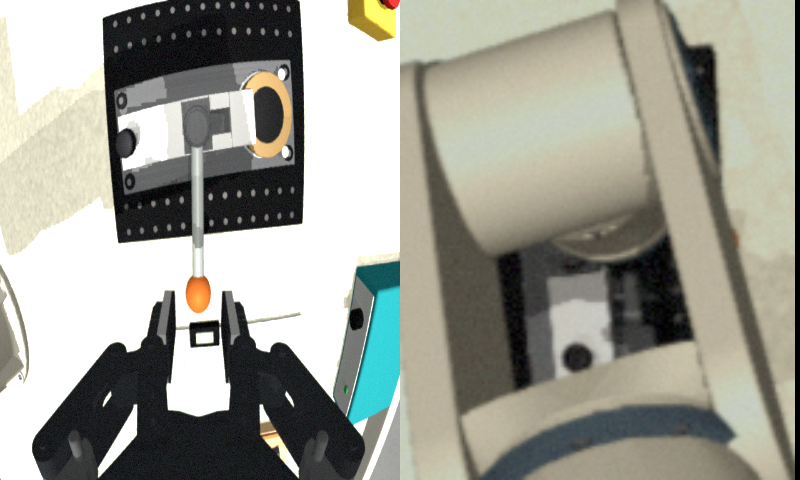

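The lever is swung about 1.7 rad (ball at 198,293 in the left view), and the disc and strap are in place. Next: shut the fingers and go above the gap between knob and washer.

```bash
python3 -m inch '[[[0.1,-0.06,0,0,0,-0.2],[0.2,-0.12,0,0,0,-0.4],[0.339,-0.202,0,0,0,-0.54],[0.339,-0.202,0,0,0,-0.54],[0.339,-0.202,0,0,0,-0.54],[0.339,-0.202,0,0,0,-0.54],[0.339,-0.202,0,0,0,-0.54],[0.339,-0.202,0,0,0,-0.54]]]' -1 60; python3 -c "
from h import *
print(frow(-40,0,160,0))"
```

```text
clock: 7.5
eef_pos: [453.2, 220.7, 183.8]
tcp_rot: [-3.138, -0.002, 2.557]
contact_force: [-0.1, -0.4, 0.4]
opening: 0.001
grasp_force: 0.0
[-0.014, 0.016, 0.019, -0.001, -0.001, -0.219]
```

```bash
python3 -m inch '[[[-0.014,0.016,0.019,0,0,-0.219],[-0.014,0.016,0.019,0,0,-0.219],[-0.014,0.016,0.019,0,0,-0.219],[-0.014,0.016,0.019,0,0,-0.219],[-0.014,0.016,0.019,0,0,-0.219],[-0.014,0.016,0.019,0,0,-0.219],[-0.014,0.016,0.019,0,0,-0.219]]]'
python3 - <<'E'
from h import *
print(frow(-40,0,62,0))
im=r.grab_frame("wrist");cv2.imwrite("pics/w3.png",np.clip(im[:,:,::-1]*1.5,0,255).astype(np.uint8))
E
```

```text
clock: 8.08
eef_pos: [457.5, 221.7, 180.2]
tcp_rot: [-3.14, -0.003, -3.042]
contact_force: [0.3, -0.6, 0.7]
opening: 0.003
grasp_force: 0.0
[-0.0, 0.002, 0.491, -0.0, -0.001, -0.001]
```

View pics/w3.png

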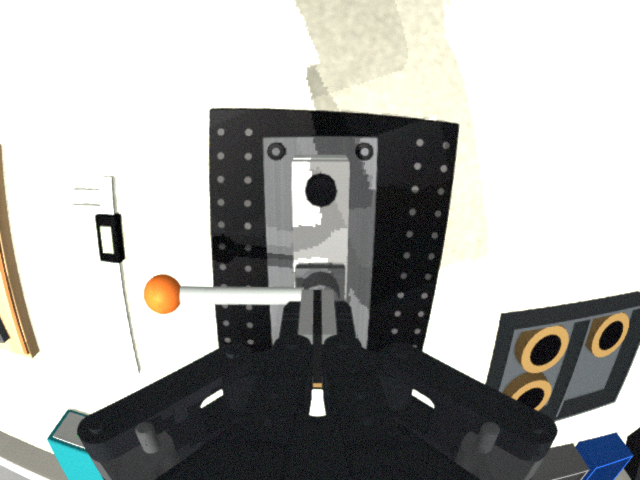

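The knob (320,189), strap and lever (ball 162,294) look as expected and the fingers line up with the strap. Going down.

```bash
python3 -m inch '[[[0,0,0.15,0,0,0],[0,0,0.28,0,0,0],[0,0,0.38,0,0,0],[0,0,0.44,0,0,0],[0,0,0.48,0,0,0],[0,0,0.485,0,0,0],[0,0,0.485,0,0,0]]]' && python3 -m inch '[[[0.03,0,0,0,0,0],[0.06,0,0,0,0,0],[0.08,0,0,0,0,0],[0.1,0,0,0,0,0],[0.12,0,0,0,0,0],[0.12,0,0,0,0,0]]]'
```

```text
clock: 8.72
eef_pos: [458.2, 222.1, 84.6]
tcp_rot: [-3.141, -0.001, -3.046]
contact_force: [-0.2, 0.2, 0.2]
opening: 0.002
grasp_force: 0.0
clock: 9.22
eef_pos: [434.0, 219.9, 85.5]
tcp_rot: [3.141, 0.0, -3.045]
contact_force: [-0.2, 0.2, 0.4]
opening: -0.002
grasp_force: 0.0
```

```bash
python3 -m inch '[[[0.03,0,0,0,0,0],[0.06,0,0,0,0,0],[0.07,0,0,0,0,0],[0.07,0,0,0,0,0]]]'
python3 - <<'E'
from h import *
print(frow(-79,0,62,0))
a=r.grab_frame("scene")[120:260,290:470,::-1]
w=r.grab_frame("wrist")[100:350,180:470,::-1]
c=np.zeros((360,800,3),np.uint8);c[:,:400]=cv2.resize(a,(400,360),interpolation=2);c[:,400:]=cv2.resize(w,(400,360))
cv2.imwrite("pics/w4.png",np.clip(c*1.5,0,255).astype(np.uint8))
E
```

```text
clock: 9.55
eef_pos: [419.8, 218.5, 85.1]
tcp_rot: [-3.142, -0.001, -3.044]
contact_force: [0.3, 0.3, 0.0]
opening: -0.0
grasp_force: 0.0
[0.007, -0.003, 0.015, -0.0, -0.0, -0.002]
```

View pics/w4.png

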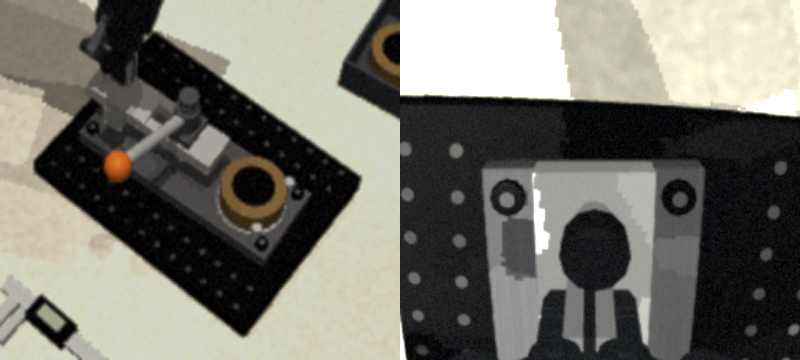

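The strap tip is now clear of the disc and the fingers are against the knob. A small extra push for margin, then retreat.

```bash
python3 -m inch '[[[0.01,0,0,0,0,0],[0.016,0,0,0,0,0],[0.016,0,0,0,0,0]]]' && python3 -m inch '[[[-0.06,0,0,0,0,0],[-0.06,0,0,0,0,0],[-0.06,0,-0.2,0,0,0],[-0.06,0,-0.4,0,0,0],[-0.06,0,-0.6,0,0,0],[-0.06,0,-0.6,0,0,0]]]' && python3 -m inch '[[[0,0.2,0,0,0,0],[0,0.4,0,0,0,0],[0,0.6,0,0,0,0],[0,0.8,0,0,0,0],[0,1,0,0,0,0],[0,1,0,0,0,0]]]'  && python3 -m inch '[[[0,0.2,0,0,0,0],[0,0.4,0,0,0,0],[0,0.6,0,0,0,0],[0,0.8,0,0,0,0],[0,0.8,0,0,0,0]]]'
python3 - <<'E'
from h import *
im={n:r.grab_frame(n) for n in("top","scene")}
a=im["scene"][120:260,290:470,::-1];t=im["top"][180:350,130:280,::-1]
c=np.zeros((480,800,3),np.uint8);c[:360,:400]=cv2.resize(a,(400,360),interpolation=2);c[:,400:800]=cv2.resize(t,(400,480),interpolation=2)
cv2.imwrite("pics/w5.png",np.clip(c*1.5,0,255).astype(np.uint8))
E
```

```text
clock: 9.9
eef_pos: [417.4, 218.2, 85.0]
tcp_rot: [-3.141, -0.0, -3.045]
contact_force: [1.4, 0.6, -0.5]
opening: -0.003
grasp_force: 0.7
clock: 10.4
eef_pos: [433.3, 221.3, 212.1]
tcp_rot: [3.138, 0.009, -3.045]
contact_force: [1.9, 0.7, 1.3]
opening: -0.0
grasp_force: 0.0
clock: 10.9
eef_pos: [409.8, 424.9, 205.2]
tcp_rot: [3.138, 0.001, -3.042]
contact_force: [-0.9, -0.5, 0.8]
opening: 0.002
grasp_force: 0.0
clock: 11.32
eef_pos: [393.5, 584.2, 204.5]
tcp_rot: [3.138, 0.0, -3.042]
contact_force: [0.5, -1.6, 0.3]
opening: -0.001
grasp_force: 0.0
```

View pics/w5.png

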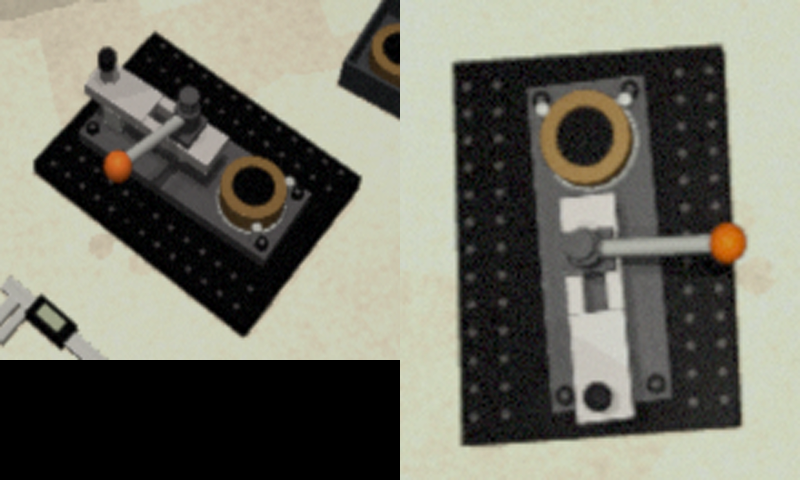

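In the final view the strap is clear of the disc. The knob moved about 13 px (around 24 mm), the lever sits at about 1.65 rad (ball at 728,242), and the disc is still against its pins. Handing in.

```bash
python3 -c "
from rig import r
print(r.sign_off())"
```

```text
the job is handed in; nothing more can be done
None
```

I unclamped the disc on the stage plate and handed the job in at about 11.5 s: by camera and tool readings the nut is off about 1.65 rad, unscrewing clockwise seen from above (a left-hand thread), the strap is back about 24–26 mm, the disc is still on its pins, and the robot never went near the spare fixture; no verdict was returned.

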